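# Photograph a batch of acrylic angle brackets from two sides and put them away

## Robot

A 6-joint arm with a two-finger parallel gripper is mounted at the origin on the work surface. World frame = base frame: x ahead of the robot, y to its left, z up, the work surface at z = 0. Lengths are in m, angles in rad, forces in N, time in s.
With the tool pointing down it reaches from about 0.25 to 0.85 m from the base axis. Payload 12.5 kg.
Tool frame: the origin (TCP) lies midway between the tips of the shut fingers; the grasp point (between the pads) lies 19 mm behind it (r.grip_depth is the distance from the TCP to the grasp point, in m); z points along the fingers, y is the line along which they close (so a half turn about z gives the same grasp; the last joint's range is limited). The gripper opens to 93 mm and grips with 3 to 60 N. Pads are 15 mm wide; open, the fingers measure 128 mm over their backs; the gripper's body (75 mm by 188 mm) begins 65 mm behind the grasp point.
Start: joints at [-1.311, 0.351, 1.652, -0, 1.139, -0.085], TCP at [0.186, -0.518, 0.219] pointing down, gripper open.
Joint ranges: [-2.75, 2.75], [-0.79, 2.1], [0.01, 2.65], [-1.57, 4.71], [0.07, 3.14], [-2.87, 2.87]. Speed limits (rad/s): [2.22, 2.22, 2.79, 3.14, 3.14, 3.14].

## Interface

Orientations are given as a unit quaternion [w, x, y, z].
In Python, from plant import r, camera, find_in, mark_of gives the robot as it stands. The module is installed in compiled form; this text tells all that it offers.
- The arm moves only by the shell command python3 -m crank 'ROWS' [OPENING] [FORCE]. ROWS is JSON, a list of rows, each a list of 2 entries, a list of its own where there are three numbers: the shift along the world's x, y, z scaled (see below), then the turn, a rotation vector about the world's x, y, z scaled (see below). A call has 1 to 20 rows; each row shifts and turns the commanded pose from where the row before left it; what a row does not reach is not made up. The controller multiplies each number of a shift by 25 cm and each number of a turn by 180 degrees. A row lasts 1/8 s, in which the tool goes at most 62.5 mm and 10.7 degrees, less where a joint would pass 70% of its speed; a pose out of reach is approached as far as the arm can. A call with a number of a shift or a turn outside -1 to 1 is refused whole. A call with a gripper value outside its range is refused whole. OPENING is the opening, from -1 (shut) to 1 (fully open), set as the call begins (- or left out, the last holds). The fingers move at their own pace and stop on an object; FORCE is the grip in N (left out, the last holds). Time passes only in rows, so rows that do not move let the fingers close. It gives the time, the measured TCP pose, the force, the opening and the grip force at its end, in the units of the state.
- r.get_obs(): the state, without advancing time (a new reading comes with each control period).
- camera(name): name is "scene" or "top"; returns a dict with "img" (420x560x3 uint8, blue, green, red), "fx", "fy", "cx", "cy" (pixels), "k1" (the pictures are not rectified: a ray, as slopes to the right and down, at radius r is drawn at 1 + k1 r^2 times it, then the intrinsics apply), "rvec" (rotation vector, rad) and "tvec" (3), from world to camera coordinates, as OpenCV has them. Camera axes: x right, y down, z forward; pixel columns grow to the right and rows downward; lengths in m; the calibration is good to about 2 mm. A picture is of the moment at which its call begins. There is no depth.
- r.job_done(): hands the job in; it is judged then, once.
Trained networks look in the newest picture that a camera, given by its name, has taken for a name from the list of things; names that differ only in an ending like _2 or _b are one class to them, and where a whole thing is asked for, a point or a joint stands for the part that bears it (a point fixed in the world has none). Each returns a list of dicts, best first, with "p" (0 to 1); they miss things now and then, are a little off and sometimes report something else, mostly with a low value. They report only what shows in the picture. A call takes as long as a camera call. They do not tell look-alikes from the thing itself.
- find_in(name, camera): "box" ([left, top, right, bottom] as shares, 0 to 1, of the picture: columns of its width, rows of its height, round what is visible of it).
- mark_of(name, camera): "at" ([column, row] as shares, 0 to 1, of the picture: columns of its width, rows of its height: a listed point, or the origin of a listed thing).
The state is a dict: "clock": time; "joint_pos": joint angles; "qd": joint speeds; "joint_efforts": joint torques, N m; "ee_pos": TCP position; "orientation": TCP orientation; "contact_force": force on the tool from outside, world axes, zero at the start; "ft_torque": the same for the moment, N m; "gripper_width": opening from 0.0 (shut) to 1.0 (fully open); "grasp_force": force on a finger pad.
Only numpy, scipy, OpenCV 4.12 (cv2) and the standard library are available. Lean on these libraries where they do the work, as an engineer would, in place of code of your own. Each camera call takes 0.05 s, during which the arm holds its last target. There are 200 camera calls.

## Task

Click the imaging unit's lamp knob on, and with all the white angle brackets standing on their short legs on the black mat take a first picture: swing the shutter lever to its stop and let it spring back. Then tip every bracket onto its long leg, still on the mat, and take a second picture the same way. Finally click the lamp off and set all the brackets in the grey tray, each flat on its long leg on the tray's floor, leaving the jar, tip box and beaker where they are.

Things in the scene. Friction and masses are not known exactly. Their poses are not given: they have to be found in the camera images.
- angle1: white acrylic angle bracket (2 or 3 present, alike; else None), 67 g, an L of two plates 8 thick, 60 wide (its y). Outside: short leg 55 along its +x, long leg 70 along its +z. Origin: middle of the outer corner edge, on the bench whichever leg is down. Starts on the short leg, z up, the long leg a 70 high wall. Tipped about that edge it lies on the long leg, x up, the short leg a 55 high wall
- angle1_end (a point): middle of the free end of that bracket's long leg: 70 from the corner along its z, 4 along x. The bracket's centre of mass is 15 from the corner along x, 22 along z: leaned outwards over the corner, away from the leg that is down, it topples by itself after 34 degrees from the short leg, 56 from the long leg
- angle2: white acrylic angle bracket (2 or 3 present, alike; else None), 67 g, an L of two plates 8 thick, 60 wide (its y). Outside: short leg 55 along its +x, long leg 70 along its +z. Origin: middle of the outer corner edge, on the bench whichever leg is down. Starts on the short leg, z up, the long leg a 70 high wall. Tipped about that edge it lies on the long leg, x up, the short leg a 55 high wall
- angle2_end (a point): middle of the free end of that bracket's long leg: 70 from the corner along its z, 4 along x. The bracket's centre of mass is 15 from the corner along x, 22 along z: leaned outwards over the corner, away from the leg that is down, it topples by itself after 34 degrees from the short leg, 56 from the long leg
- angle3: white acrylic angle bracket (2 or 3 present, alike; else None), 67 g, an L of two plates 8 thick, 60 wide (its y). Outside: short leg 55 along its +x, long leg 70 along its +z. Origin: middle of the outer corner edge, on the bench whichever leg is down. Starts on the short leg, z up, the long leg a 70 high wall. Tipped about that edge it lies on the long leg, x up, the short leg a 55 high wall
- angle3_end (a point): middle of the free end of that bracket's long leg: 70 from the corner along its z, 4 along x. The bracket's centre of mass is 15 from the corner along x, 22 along z: leaned outwards over the corner, away from the leg that is down, it topples by itself after 34 degrees from the short leg, 56 from the long leg
- mat: black photo mat, 260 (its x) by 320 (its y), 1 thick and flush: brackets stand at bench height, z = 0. Origin at its centre; z up. It does not move
- unit: imaging unit, a fixed white box 200 (x) by 130 (y) by 85 high, lens in its +y face towards the mat. Origin at the centre of its underside. On its flat top stand the lamp knob (x = +55) and the shutter lever (pivot at x = -35)
- lamp (a joint): lamp knob on the unit's top: vertical axis, 0 = off, 1.2 = on (its end stop), growing clockwise seen from above. Sprung detent: it rests by itself only at 0 or 1.2, resists with up to about 0.1 N m, and once past 0.6 clicks home to the other side
- lamp_grip (a point): on the lamp knob's axis at the height to grip it. The grip is a black bar through the axis, along the unit's x when off, and turned 1.2 rad clockwise when on; 42 long, 14 thick, 32 high, its top 7 above this point
- shutter (a joint): shutter lever on the unit's top, turning about a vertical axis: 0 = rest, 1.0 = its stop, growing anticlockwise seen from above. A spring always drives it back to 0; the push needed at the post grows from about 1 N at rest to 3 N at the stop
- shutter_post (a point): top centre of the lever's upright finger post, a black cylinder 14 across that rises 34 above the lever arm's upper face, 55 from the pivot axis; moves with the lever. At rest it is on the robot's side (-x) of the pivot, a little towards the mat, and it is pushed away from the mat
- shutter_hinge (a point): on the lever's pivot axis at the height of the unit's top face, 85 above the bench; the lever arm's upper face is 14 above this point
- tray: open grey tray, fixed, 250 (its x) by 190 (its y) by 25 high, walls and floor 4 thick. Origin at the centre of its underside; z up
- jar: bystander: closed glass jar with black lid, 60 across, 75 high; origin under its centre
- tipbox: bystander: blue pipette-tip box 92 by 122 by 62 high; origin under its centre
- beaker: bystander: glass beaker 64 across, 85 high; origin under its centre
Mind the look-alikes: they are no part of the job. What is shaped like the angle3 but red is not meant.

How it is judged:
On the way, in this order (a step that is already met when the one before it is completed fails the run):
1. the lamp is clicked on (knob past 1.05) (value of joint lamp above 1.05 rad), for 0.2 s.
2. first picture: lever at its stop (past 0.92), lamp on, every bracket on its short leg on the mat (angle between each of angle1, angle2, angle3's own z axis and vertical below 0.12 rad and height (world z) of each of angle1, angle2, angle3 below 0.012 m and x of angle1 in the frame of mat between -0.13 and 0.13 m and y of angle1 in the frame of mat between -0.16 and 0.16 m and x of angle2 in the frame of mat between -0.13 and 0.13 m and y of angle2 in the frame of mat between -0.16 and 0.16 m and x of angle3 in the frame of mat between -0.13 and 0.13 m and y of angle3 in the frame of mat between -0.16 and 0.16 m and value of joint lamp above 1.05 rad and value of joint shutter above 0.92 rad), for 0.05 s.
3. the lever has sprung back (below 0.08) (value of joint shutter below 0.08 rad), for 0.1 s.
4. every bracket lies on its long leg, its corner on the mat (angle between the x axis of each of angle1, angle2, angle3 and the z axis of mat, either way round below 0.12 rad and height (world z) of each of angle1, angle2, angle3 below 0.012 m and height (world z) of each of angle1_end, angle2_end, angle3_end below 0.02 m and x of angle1 in the frame of mat between -0.13 and 0.13 m and y of angle1 in the frame of mat between -0.16 and 0.16 m and x of angle2 in the frame of mat between -0.13 and 0.13 m and y of angle2 in the frame of mat between -0.16 and 0.16 m and x of angle3 in the frame of mat between -0.13 and 0.13 m and y of angle3 in the frame of mat between -0.16 and 0.16 m), for 0.2 s.
5. second picture: lever at its stop (past 0.92), lamp on, every bracket on its long leg on the mat (all of step 4 and value of joint lamp above 1.05 rad and value of joint shutter above 0.92 rad), for 0.05 s.
6. the lever has sprung back (below 0.08) (value of joint shutter below 0.08 rad), for 0.1 s.
At the end, for the whole second after the job is handed in: every bracket present is inside the tray's walls, at rest, flat on its long leg (within 0.12 rad) on the tray's floor; the lamp knob is off (below 0.15) and the lever back (below 0.08) (angle between the x axis of each of angle1, angle2, angle3 and the z axis of tray, either way round below 0.12 rad and z of each of angle1, angle2, angle3 in the frame of tray below 0.012 m and z of each of angle1_end, angle2_end, angle3_end in the frame of tray below 0.02 m and linear speed of each of angle1, angle2, angle3 below 0.02 m/s and x of angle1 in the frame of tray between -0.123 and 0.123 m and y of angle1 in the frame of tray between -0.093 and 0.093 m and x of angle1_end in the frame of tray between -0.123 and 0.123 m and y of angle1_end in the frame of tray between -0.093 and 0.093 m and x of angle2 in the frame of tray between -0.123 and 0.123 m and y of angle2 in the frame of tray between -0.093 and 0.093 m and x of angle2_end in the frame of tray between -0.123 and 0.123 m and y of angle2_end in the frame of tray between -0.093 and 0.093 m and x of angle3 in the frame of tray between -0.123 and 0.123 m and y of angle3 in the frame of tray between -0.093 and 0.093 m and x of angle3_end in the frame of tray between -0.123 and 0.123 m and y of angle3_end in the frame of tray between -0.093 and 0.093 m and value of joint lamp below 0.15 rad and value of joint shutter below 0.08 rad); the robot touches nothing.
It fails at once if the jar is moved by more than 30 mm (distance of jar from where it was at the start of the episode above 0.03 m).
It fails at once if the tipbox is moved by more than 30 mm (distance of tipbox from where it was at the start of the episode above 0.03 m).
It fails at once if the beaker is moved by more than 30 mm (distance of beaker from where it was at the start of the episode above 0.03 m).
Of angle1, angle2, angle3 only 2 to 3 are there at a start; the rules pass over those that are not, and their reading is None.
At some moment in a run one of angle1, angle2, angle3 may be knocked a few centimetres aside while the robot is not near it.
Once in a run the grip may slacken for a moment while it holds something.
It also fails if it takes over 210 s, if anything falls off the work surface, if the arm or the gripper's body presses on something with over 40 N, if the wrist force passes 120 N, or if a joint passes its speed limit or range.

## Working session

There is one attempt and no reset: what is moved stays moved. The work goes in short steps, Python scripts to look and compute and a shell command to move; the robot and the scene stay as the last step left them, time stands still between calls to the robot, and variables do not carry over. Pictures are saved under pics/ and viewed, at most 14 in all, crops included, and the job is handed in when it is done.

```bash
mkdir -p pics; cat > h.py <<'E'
import numpy as np, cv2
from plant import r, camera, find_in, mark_of
def cam(n, save=None):
    c=camera(n)
    if save: cv2.imwrite('pics/'+save+'.png',c['img'])
    c['R']=cv2.Rodrigues(np.array(c['rvec'],float))[0]; return c
def ray(c,u,v):
    x=(u-c['cx'])/c['fx']; y=(v-c['cy'])/c['fy']
    rd=np.hypot(x,y); s=rd
    for _ in range(20): s=rd/(1+c['k1']*s*s)
    k=s/rd if rd>0 else 1
    o=-c['R'].T@np.array(c['tvec'],float).ravel()
    return o, c['R'].T@np.array([x*k,y*k,1.])
def onz(c,u,v,z=0):
    o,d=ray(c,u,v); return o+d*(z-o[2])/d[2]
def proj(c,P):
    p=c['R']@np.array(P,float)+np.array(c['tvec'],float).ravel()
    x,y=p[:2]/p[2]; k=1+c['k1']*(x*x+y*y)
    return c['fx']*x*k+c['cx'], c['fy']*y*k+c['cy']
E
cat > a.py <<'E'
from h import *
np.set_printoptions(precision=3,suppress=True)
Z=dict(mat=0,unit=0,lamp_grip=.11,shutter_post=.133,shutter_hinge=.085,tray=0,angle1=0,angle1_end=.07,jar=0,tipbox=0,beaker=0)
for n in ['scene','top']:
    c=cam(n,n+'0'); print(n, {k:c[k] for k in('fx','cx','cy','k1')}, -c['R'].T@np.array(c['tvec']).ravel())
    for k,z in Z.items():
        for m in mark_of(k,n)[:5]:
            u,v=m['at'][0]*560,m['at'][1]*420
            print(' ',k,round(m['p'],2),np.array([u,v]).round(1),onz(c,u,v,z)[:2])
o=r.get_obs(); print(o['clock'],o['ee_pos'],o['orientation'],o['gripper_width'])
E
python3 a.py
```

```text
scene {'fx': 486.2952568672871, 'cx': 276.26549628019, 'cy': 198.44407946808303, 'k1': -0.14054268163151912} [ 1.147 -0.057  1.104]
  mat 0.77 [267. 221.] [ 0.536 -0.034]
  mat 0.17 [270.4 212.2] [ 0.51  -0.024]
  unit 0.9 [149.6 234.5] [ 0.551 -0.339]
  unit 0.63 [269.8 199.6] [ 0.472 -0.022]
  lamp_grip 0.86 [134.2 235.4] [ 0.61  -0.348]
  lamp_grip 0.35 [151.7 182.1] [ 0.464 -0.314]
  shutter_post 0.56 [155.2 178.9] [ 0.471 -0.3  ]
  shutter_hinge 0.59 [144.7 211.4] [ 0.531 -0.333]
  angle1 0.71 [306.6 224.9] [0.556 0.067]
  angle1 0.63 [173.5 162.4] [ 0.326 -0.284]
  angle1 0.57 [146.4 208.3] [ 0.471 -0.352]
  angle1 0.55 [222.8 166.2] [ 0.352 -0.145]
  angle1_end 0.57 [271.6 219.5] [ 0.572 -0.024]
  jar 0.87 [321.  305.1] [0.774 0.076]
  jar 0.32 [405.5 210.1] [0.535 0.334]
  tipbox 0.76 [231.4 316. ] [ 0.783 -0.136]
  beaker 0.65 [378.9 287.8] [0.743 0.221]
top {'fx': 460.3816031485695, 'cx': 283.3536271286929, 'cy': 215.87514640424678, 'k1': -0.14690697966354604} [ 0.416 -0.018  1.153]
  mat 0.91 [288.4 225.6] [ 0.543 -0.015]
  unit 0.88 [412.4 219.7] [ 0.558 -0.331]
  lamp_grip 0.8 [430.  191.9] [ 0.61  -0.345]
  shutter_post 0.59 [411.7 248.4] [ 0.477 -0.291]
  shutter_post 0.28 [250.7 215.9] [0.55  0.069]
  shutter_post 0.26 [251.1 220.5] [0.54  0.068]
  shutter_hinge 0.57 [420.5 228.7] [ 0.527 -0.327]
  tray 0.9 [151. 230.] [0.531 0.336]
  tray 0.43 [247.6 214.7] [0.571 0.088]
  angle1 0.89 [393.  315.6] [ 0.318 -0.276]
  angle1 0.69 [294.2 234.8] [ 0.52 -0.03]
  angle1 0.59 [249.  220.2] [0.557 0.084]
  angle1 0.59 [341.8 295.7] [ 0.368 -0.148]
  angle1 0.31 [195.8 147.9] [0.747 0.226]
  jar 0.6 [251.4 133.5] [0.784 0.081]
  jar 0.4 [290.9 237.6] [ 0.513 -0.022]
  tipbox 0.62 [333.4 133.7] [ 0.784 -0.132]
  tipbox 0.35 [292. 239.] [ 0.509 -0.024]
  beaker 0.96 [195.5 146.1] [0.751 0.227]
1.2 [ 0.186 -0.518  0.219] [ 0.     0.985  0.172 -0.   ] 1.0006415329557121
```

View pics/top0.png

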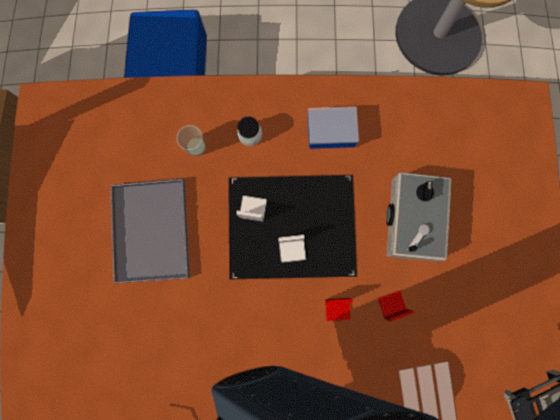

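View pics/scene0.png

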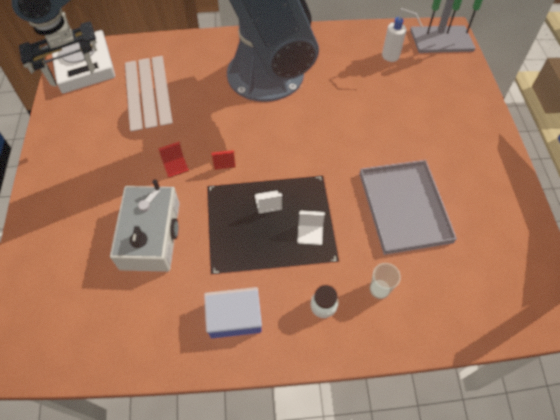

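Top: the brackets are at about (252,208) and (292,248), and the red look-alikes at (338,309) and (395,305). The unit is at (418,215), with the knob at (427,190) and the lever post at (413,247). The tray is at (150,230). Next I'll fit the poses by silhouette and look at the details.

```bash
cat > fit.py <<'E'
from h import *
from scipy.optimize import minimize
def Rz(a): return np.array([[np.cos(a),-np.sin(a),0],[np.sin(a),np.cos(a),0],[0,0,1]])
def L(x,y,a,mode,z0=0):
    # mode 's': body x horizontal at yaw a, z up. 'l': lying: body x up, body z horizontal at yaw a
    B=[]
    for (x0,x1,z0_,z1) in [(0,.055,0,.008),(0,.008,0,.07)]:
        P=np.array([[X,Y,Z] for X in(x0,x1) for Y in(-.03,.03) for Z in(z0_,z1)])
        if mode=='l': P=np.stack([P[:,2],-P[:,1],P[:,0]],1)
        B.append(P@Rz(a).T+[x,y,z0])
    return B
def poly(c,B):
    return [cv2.convexHull(np.array([proj(c,p) for p in P],np.float32)) for P in B]
def render(c,B,s=4):
    m=np.zeros((420*s,560*s),np.uint8)
    for h in poly(c,B): cv2.fillConvexPoly(m,np.round(h*s).astype(np.int32),1)
    return cv2.resize(m.astype(np.float32),(560,420),interpolation=cv2.INTER_AREA)
def white(c,roi,th):
    g=c['img'].astype(int); m=((g.min(2)>th)&(g.max(2)-g.min(2)<50)).astype(np.float32)
    k=np.zeros_like(m); u0,v0,u1,v1=roi; k[v0:v1,u0:u1]=1
    return m*k
def roi_of(c,x,y,z0=0,w=.1):
    P=np.array([proj(c,[x+i,y+j,z]) for i in(-w,w) for j in(-w,w) for z in(z0,z0+.07)])
    a=P.min(0).astype(int);b=P.max(0).astype(int)+1
    return max(a[0],0),max(a[1],0),b[0],b[1]
def fit(cs,x,y,mode,z0=0,yaws=None,th=110,w=.06):
    Ws=[white(c,roi_of(c,x,y,z0,w),th) for c in cs]
    def cost(p):
        return sum(np.abs(render(c,L(p[0],p[1],p[2],mode,z0))-W).sum()/W.sum() for c,W in zip(cs,Ws))
    best=None
    for a in (yaws if yaws is not None else np.arange(0,6.28,.7)):
        q=minimize(cost,[x,y,a],method='Nelder-Mead',options=dict(initial_simplex=[[x,y,a],[x+.015,y,a],[x,y+.015,a],[x,y,a+.3]],maxiter=70))
        if best is None or q.fun<best.fun: best=q
    return best.x,best.fun
E
cat > b.py <<'E'
from fit import *
cs=[cam('scene'),cam('top')]
for g in [(.555,.08),(.51,-.03)]:
    p,f=fit(cs,*g,'s'); print(p.round(4),round(f,3))
    for c in cs:
        for h in poly(c,L(*p,'s')): cv2.polylines(c['img'],[np.round(h*8).astype(np.int32)],True,(0,200,0),1,shift=3)
t=cs[1]['img']; s=cs[0]['img']
A=np.hstack([cv2.resize(s[170:260,230:350],(480,360)),cv2.resize(t[185:275,230:310],(320,360))])
cv2.imwrite('pics/fit0.png',A)
cc=[cam('scene'),cam('top')]
B=np.hstack([cv2.resize(cc[0]['img'][170:280,100:195],(400,463)),cv2.resize(cc[1]['img'][165:265,375:460],(394,463))]); cv2.imwrite('pics/unit0.png',B)
E
python3 b.py
```

```text
[0.5588 0.0774 6.1464] 0.196
[ 0.5082 -0.0224  3.2488] 0.209
```

View pics/fit0.png

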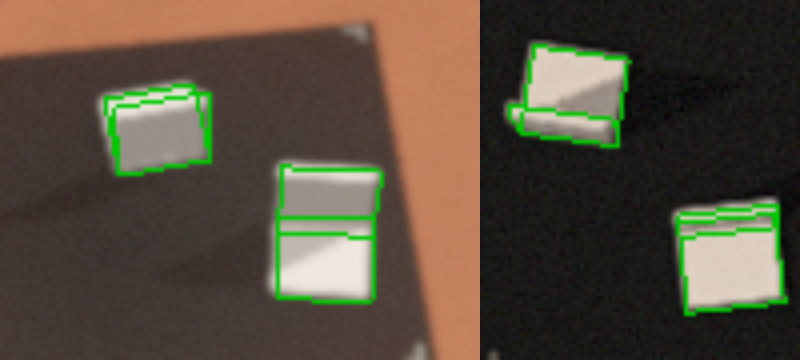

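View pics/unit0.png

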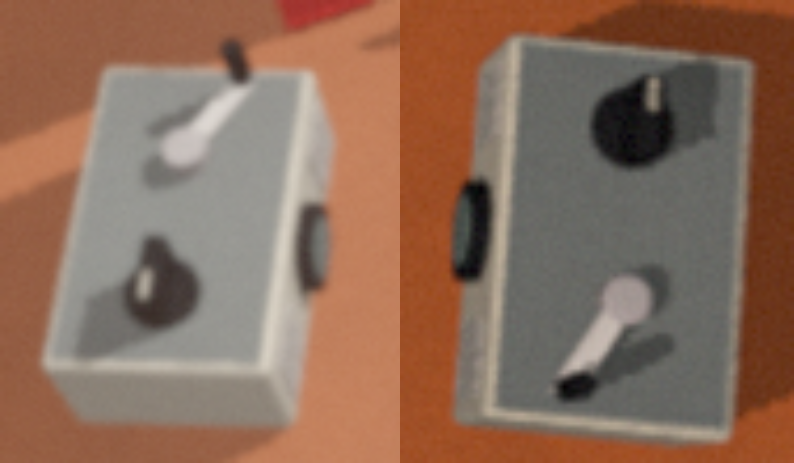

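Both fits match, so there are 2 brackets: A opens toward +x and B toward -x. The unit crops show the knob, its bar and the lever clearly. Next step: unit yaw, the triangulated control points and the tray pose.

```bash
cat > c.py <<'E'
from h import *
np.set_printoptions(precision=4,suppress=True)
c={n:cam(n) for n in('scene','top')}
T=[(515,38),(752,60),(728,440),(490,410)];S=[(310,72),(105,68),(45,360),(265,370)]
P=np.array([onz(c['top'],375+x/4.635,165+y/4.63,.085)[:2] for x,y in T]);print(P,P.mean(0))
e=(P[0]-P[3]+P[1]-P[2]);print('yaw',np.arctan2(e[1],e[0]))
P=np.array([onz(c['scene'],100+x/4.21,170+y/4.21,.085)[:2] for x,y in S]);print(P,P.mean(0))
e=(P[3]-P[0]+P[2]-P[1]);print('yaw',np.arctan2(e[1],e[0]))
for k in('lamp_grip','shutter_post','shutter_hinge','tray','mat'):
    A=[];b=[]
    for n in c:
        m=mark_of(k,n)
        if not m: continue
        u,v=m[0]['at'][0]*560,m[0]['at'][1]*420
        o,d=ray(c[n],u,v); d/=np.linalg.norm(d); M=np.eye(3)-np.outer(d,d); A.append(M); b.append(M@o)
    if len(A)==2: print(k,np.linalg.solve(sum(A),sum(b)))
# tray corners, by colour box
for u,v in [(112,186),(184,180),(187,277),(115,282)]: print('tray',onz(c['top'],u,v,.025)[:2])
E
python3 c.py
```

```text
[[ 0.6618 -0.4967]
 [ 0.6518 -0.6316]
 [ 0.4498 -0.6034]
 [ 0.467  -0.472 ]] [ 0.5576 -0.5509]
yaw -0.13269310875821222
[[ 0.4664 -0.2633]
 [ 0.4526 -0.3887]
 [ 0.6451 -0.4078]
 [ 0.6604 -0.2832]] [ 0.5561 -0.3358]
yaw -0.10050563225879278
lamp_grip [ 0.6138 -0.3387  0.1166]
shutter_post [ 0.4743 -0.2981  0.1258]
shutter_hinge [ 0.5284 -0.3281  0.0904]
tray [0.5295 0.3367 0.0113]
mat [ 0.5462 -0.0259  0.0127]
tray [0.6416 0.4364]
tray [0.6559 0.2482]
tray [0.413  0.2336]
tray [0.398 0.417]
```

```bash
python3 -m crank '[[[0.17,0.071,0],[0,0,-0.0145]],[[0.17,0.071,0],[0,0,-0.0145]],[[0.17,0.071,0],[0,0,-0.0145]],[[0.17,0.071,0],[0,0,-0.0145]],[[0.17,0.071,0],[0,0,-0.0145]],[[0.17,0.071,0],[0,0,-0.0145]],[[0.17,0.071,0],[0,0,-0.0145]],[[0.17,0.071,0],[0,0,-0.0145]],[[0.17,0.071,0],[0,0,-0.0145]],[[0.17,0.071,0],[0,0,-0.0145]],[[0,0,0],[0,0,0]],[[0,0,0],[0,0,0]]]' 1 20
cat > k.py <<'E'
from h import *
o=r.get_obs(); q=o['orientation']
from scipy.spatial.transform import Rotation as R
M=R.from_quat(np.roll(q,-1)).as_matrix()
print('t',round(o['clock'],2),'tcp',np.round(o['ee_pos'],4),'yawY',round(np.arctan2(M[1,1],M[0,1]),3),'zax',M[:,2].round(3),'w',round(o['gripper_width'],3),'gf',round(o['grasp_force'],1),'F',np.round(o['contact_force'],1),'j',np.round(o['joint_pos'],2))
E
python3 k.py
```

```text
clock: 3.5
ee_pos: [0.6105, -0.3403, 0.2183]
orientation: [-0.0, 0.998, -0.055, -0.0]
contact_force: [-0.1, -0.8, -0.6]
gripper_width: 0.999
grasp_force: 0.0
t 3.5 tcp [ 0.6105 -0.3403  0.2183] yawY -1.681 zax [-0.001  0.    -1.   ] w 0.999 gf 0.0 F [-0.1 -0.8 -0.6] j [-0.57  0.63  1.21 -0.    1.3   1.11]
```

Descend to z≈0.100, then close.

```bash
python3 -m crank '[[[0,0,-0.1],[0,0,0]],[[0,0,-0.1],[0,0,0]],[[0,0,-0.1],[0,0,0]],[[0,0,-0.1],[0,0,0]],[[0,0,-0.07],[0,0,0]],[[0,0,0],[0,0,0]]]' 1 20; python3 -m crank '[[[0,0,0],[0,0,0]],[[0,0,0],[0,0,0]],[[0,0,0],[0,0,0]],[[0,0,0],[0,0,0]],[[0,0,0],[0,0,0]],[[0,0,0],[0,0,0]]]' -1 15; python3 k.py
```

```text
clock: 4.25
ee_pos: [0.6099, -0.3403, 0.1002]
orientation: [-0.0, 0.998, -0.056, -0.001]
contact_force: [0.2, 0.2, 1.0]
gripper_width: 1.0
grasp_force: 0.0
clock: 5.0
ee_pos: [0.6109, -0.3401, 0.1011]
orientation: [-0.0, 0.998, -0.055, 0.0]
contact_force: [0.2, 0.5, 0.1]
gripper_width: 0.402
grasp_force: 0.0
t 5.0 tcp [ 0.6109 -0.3401  0.1011] yawY -1.682 zax [ 0.  0. -1.] w 0.402 gf 0.0 F [0.2 0.5 0.1] j [-0.57  0.74  1.31  0.    1.09  1.11]
```

Continue closing, then turn clockwise 1.25 rad (about 9 rows of 8°).

```bash
python3 -m crank '[[[0,0,0],[0,0,0]],[[0,0,0],[0,0,0]],[[0,0,0],[0,0,0]],[[0,0,0],[0,0,0]],[[0,0,0],[0,0,0]]]' -1 20; python3 -m crank '[[[0,0,0],[0,0,-0.04]],[[0,0,0],[0,0,-0.04]],[[0,0,0],[0,0,-0.04]],[[0,0,0],[0,0,-0.04]],[[0,0,0],[0,0,-0.04]],[[0,0,0],[0,0,-0.04]],[[0,0,0],[0,0,-0.04]],[[0,0,0],[0,0,-0.04]],[[0,0,0],[0,0,-0.04]],[[0,0,0],[0,0,-0.03]],[[0,0,0],[0,0,0]]]'; python3 k.py
```

```text
clock: 5.62
ee_pos: [0.6109, -0.3408, 0.1012]
orientation: [0.001, 0.998, -0.055, 0.0]
contact_force: [-0.1, -6.0, -1.4]
gripper_width: 0.148
grasp_force: 20.0
clock: 7.0
ee_pos: [0.6116, -0.3399, 0.1012]
orientation: [-0.0, 0.785, -0.619, 0.001]
contact_force: [5.2, -1.0, -2.2]
gripper_width: 0.151
grasp_force: 20.2
t 7.0 tcp [ 0.6116 -0.3399  0.1012] yawY -2.906 zax [ 0.002 -0.    -1.   ] w 0.151 gf 20.2 F [ 5.2 -1.  -2.2] j [-0.57  0.74  1.31  0.    1.09  2.33]
```

```bash
python3 -m crank '[[[0,0,0],[0,0,0]],[[0,0,0],[0,0,0]],[[0,0,0],[0,0,0]],[[0,0,0.1],[0,0,0]],[[0,0,0.2],[0,0,0]],[[0,0,0.1],[0,0,0]]]' -0.3 20; python3 -m crank '[[[-0.137,0.078,0],[0,0,-0.025]],[[-0.137,0.078,0],[0,0,-0.025]],[[-0.137,0.078,0],[0,0,-0.025]],[[-0.137,0.078,0],[0,0,0]],[[0,0,0],[0,0,0]]]' -1 20;  cat > s.py <<'E'
from h import *
import sys
np.set_printoptions(precision=3,suppress=True)
for n in('scene','top'):
    c=cam(n,sys.argv[1]+n)
    for k,z in(('shutter_post',.133),('shutter_hinge',.085)):
        for m in mark_of(k,n)[:1]: print(n,k,round(m['p'],2),onz(c,m['at'][0]*560,m['at'][1]*420,z)[:2])
cv2.imwrite('pics/'+sys.argv[1]+'.png',cv2.resize(cv2.imread('pics/'+sys.argv[1]+'scene.png')[150:280,90:210],(554,600)))
E
python3 k.py; python3 s.py u1
```

```text
clock: 7.75
ee_pos: [0.6114, -0.3405, 0.2041]
orientation: [-0.0, 0.785, -0.619, 0.001]
contact_force: [0.1, 0.8, 0.1]
gripper_width: 0.348
grasp_force: 0.0
clock: 8.38
ee_pos: [0.4724, -0.2612, 0.2016]
orientation: [-0.0, -0.707, 0.707, 0.0]
contact_force: [0.4, -0.4, 0.2]
gripper_width: 0.004
grasp_force: 0.0
t 8.38 tcp [ 0.4724 -0.2612  0.2016] yawY 3.141 zax [-0.  0. -1.] w 0.004 gf 0.0 F [ 0.4 -0.4  0.2] j [-0.59  0.35  1.7  -0.    1.09  2.55]
scene shutter_post 0.68 [ 0.477 -0.302]
scene shutter_hinge 0.77 [ 0.531 -0.328]
```

View pics/u1.png

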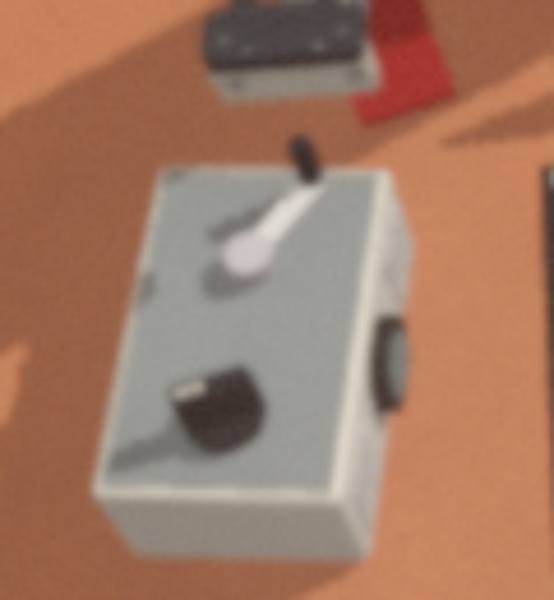

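The lamp bar is turned (on) and the post is at rest near (305,160). Now lower beside the post and push toward -y.

```bash
python3 -m crank '[[[0.01,0,-0.12],[0,0,0]],[[0,0,-0.12],[0,0,0]],[[0,0,-0.118],[0,0,0]],[[0,0,0],[0,0,0]]]' ; python3 -m crank '[[[0,-0.08,0],[0,0,0]],[[0,-0.08,0],[0,0,0]],[[0,-0.06,0],[0,0,0]],[[0,0,0],[0,0,0]],[[0,0,0],[0,0,0]]]'; python3 k.py; python3 s.py u2
```

```text
clock: 9.18
ee_pos: [0.4757, -0.2617, 0.1098]
orientation: [-0.0, -0.707, 0.707, 0.002]
contact_force: [-0.0, -0.1, 0.3]
gripper_width: 0.002
grasp_force: 0.0
clock: 9.8
ee_pos: [0.4767, -0.3172, 0.1121]
orientation: [0.0, -0.707, 0.707, -0.001]
contact_force: [-0.1, 2.6, 2.1]
gripper_width: 0.004
grasp_force: 1.1
t 9.8 tcp [ 0.4767 -0.3172  0.1121] yawY 3.141 zax [ 0.001 -0.    -1.   ] w 0.004 gf 1.1 F [-0.1  2.6  2.1] j [-0.67  0.52  1.69  0.    0.94  2.47]
scene shutter_post 0.36 [ 0.634 -0.306]
scene shutter_hinge 0.75 [ 0.523 -0.327]
top shutter_hinge 0.75 [ 0.522 -0.325]
```

Contact is 2.6 N. Keep going in small steps until the stop.

```bash
python3 -m crank '[[[0,-0.03,0],[0,0,0]],[[0,-0.03,0],[0,0,0]],[[0,0,0],[0,0,0]]]'|grep -E 'pos|contact'; python3 -m crank '[[[0,-0.015,0],[0,0,0]],[[0,0,0],[0,0,0]]]'|grep -E 'pos|contact';python3 -m crank '[[[0,-0.015,0],[0,0,0]],[[0,0,0],[0,0,0]]]'|grep -E 'pos|contact'
```

```text
ee_pos: [0.4766, -0.3327, 0.1116]
contact_force: [2.8, 3.9, 1.7]
ee_pos: [0.4765, -0.3358, 0.1115]
contact_force: [2.4, 3.6, 0.3]
ee_pos: [0.4766, -0.3371, 0.1113]
contact_force: [5.0, 18.0, 4.8]
```

```bash
cat > f.py <<'E'
from fit import *
import sys
# args: mode then x,y[,z0] triples
mode=sys.argv[1]; z0=float(sys.argv[2]); cs=[cam('scene'),cam('top')]
for a in sys.argv[3:]:
    g=[float(t) for t in a.split(',')]
    p,f=fit(cs,g[0],g[1],mode,z0,yaws=None if len(g)<3 else [g[2]-.3,g[2],g[2]+.3]); print(p.round(4),round(f,3))
E
python3 f.py s 0 .559,.0774,6.146 .508,-.0224,3.249; python3 s.py u3
```

```text
[0.5592 0.0777 6.1531] 0.185
[ 0.5083 -0.0231  3.2232] 0.187
top shutter_hinge 0.96 [ 0.521 -0.331]
```

View pics/u3.png

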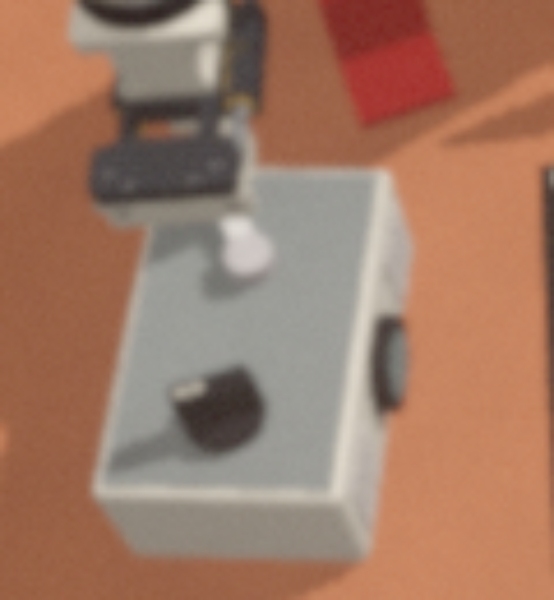

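The lever is at its stop, the lamp is on and the brackets are in place. Release, lift, and move over bracket B's short leg with the tool turned +90°.

```bash
python3 -m crank '[[[0,0.08,0],[0,0,0]],[[0,0.08,0],[0,0,0]],[[0,0.08,0],[0,0,0]],[[0,0.08,0],[0,0,0]],[[0,0,0.12],[0,0,0]],[[0,0,0.12],[0,0,0]],[[0,0,0.115],[0,0,0]],[[0,0,0],[0,0,0]]]'; python3 s.py u4; python3 -m crank '[[[-0.003,0.115,0],[0,0,0.05]],[[-0.003,0.115,0],[0,0,0.05]],[[-0.003,0.115,0],[0,0,0.05]],[[-0.003,0.115,0],[0,0,0.05]],[[-0.003,0.115,0],[0,0,0.05]],[[-0.003,0.115,0],[0,0,0.05]],[[-0.003,0.115,0],[0,0,0.05]],[[-0.005,0.115,0],[0,0,0.05]],[[0,0,0],[0,0,0.05]],[[0,0,0],[0,0,0.05]],[[0,0,0],[0,0,0]]]' ; python3 k.py; python3 f.py s 0 .559,.0774,6.146
```

```text
clock: 12.38
ee_pos: [0.4772, -0.2595, 0.2022]
orientation: [0.0, -0.707, 0.707, -0.002]
contact_force: [-0.4, -0.0, -0.8]
gripper_width: 0.003
grasp_force: 0.0
scene shutter_post 0.73 [ 0.482 -0.299]
scene shutter_hinge 0.75 [ 0.535 -0.329]
top shutter_hinge 0.26 [ 0.761 -0.118]
clock: 14.05
ee_pos: [0.4697, -0.0295, 0.1999]
orientation: [-0.0, 1.0, -0.001, -0.0]
contact_force: [0.1, 1.0, 0.4]
gripper_width: 0.011
grasp_force: 0.0
t 14.05 tcp [ 0.4697 -0.0295  0.1999] yawY -1.573 zax [-0.001  0.    -1.   ] w 0.011 gf 0.0 F [0.1 1.  0.4] j [-0.16  0.23  1.87 -0.    1.04  1.41]
[0.5594 0.0774 6.1655] 0.615
```

```bash
python3 -m crank '[[[0,0,-0.15],[0,0,0]],[[0,0,-0.15],[0,0,0]],[[0,0,-0.15],[0,0,0]],[[0,0,-0.13],[0,0,0]],[[0,0,0],[0,0,0]]]'; python3 -m crank '[[[0.02,0.002,0],[0,0,0]],[[0.02,0.002,0],[0,0,0]],[[0.02,0.002,0],[0,0,0]],[[0.02,0.002,0],[0,0,0]],[[0.02,0.002,0],[0,0,0]],[[0.02,0.002,0],[0,0,0]],[[0.02,0.002,0],[0,0,0]],[[0.02,0.002,0],[0,0,0]],[[0.02,0.002,0],[0,0,0]],[[0.02,0.002,0],[0,0,0]],[[0.02,0.002,0],[0,0,0]],[[0.02,0.002,0],[0,0,0]],[[0.02,0.002,0],[0,0,0]],[[0.025,0.002,0],[0,0,0]],[[0,0,0],[0,0,0]],[[0,0,0],[0,0,0]],[[0,0,0],[0,0,0]]]'; python3 -c "
from h import *
a=cam('scene')['img'][140:290,180:380]; cv2.imwrite('pics/b1.png',cv2.resize(a,(800,600)))"
```

```text
clock: 14.78
ee_pos: [0.4686, -0.0295, 0.0538]
orientation: [-0.0, 1.0, -0.002, -0.002]
contact_force: [-0.1, 0.2, 0.8]
gripper_width: 0.008
grasp_force: 0.0
clock: 16.9
ee_pos: [0.541, -0.0226, 0.0554]
orientation: [-0.0, 1.0, -0.0, -0.0]
contact_force: [-0.2, -0.3, -0.7]
gripper_width: 0.006
grasp_force: 0.0
```

View pics/b1.png

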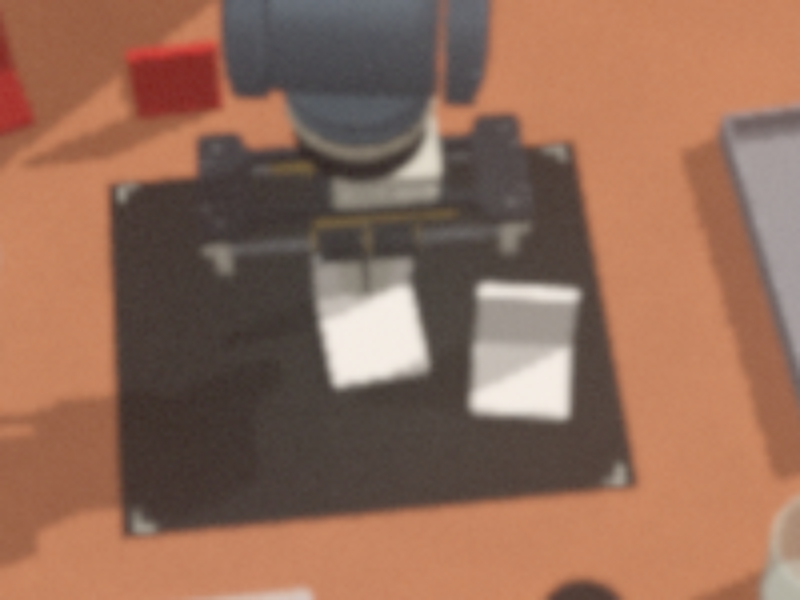

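Bracket B lies on its long leg. Next, lift and tip A toward -x.

```bash
python3 -m crank '[[[0,0,0.15],[0,0,0]],[[0,0,0.15],[0,0,0]],[[0,0,0.15],[0,0,0]],[[0.056,0.095,0],[0,0,0]],[[0.056,0.095,0],[0,0,0]],[[0.056,0.095,0],[0,0,0]],[[0.056,0.095,0],[0,0,0]],[[0,0,-0.15],[0,0,0]],[[0,0,-0.15],[0,0,0]],[[0,0,-0.15],[0,0,0]],[[0,0,0],[0,0,0]]]'; python3 k.py
```

```text
clock: 18.32
ee_pos: [0.5954, 0.0723, 0.0532]
orientation: [0.0, 1.0, -0.0, -0.002]
contact_force: [-0.5, 0.3, -0.0]
gripper_width: 0.004
grasp_force: 0.0
t 18.32 tcp [0.5954 0.0723 0.0532] yawY -1.572 zax [-0.005 -0.    -1.   ] w 0.004 gf 0.0 F [-0.5  0.3 -0. ] j [ 0.04  0.65  1.63 -0.    0.87  1.61]
```

```bash
python3 -m crank '[[[-0.02,0.0026,0],[0,0,0]],[[-0.02,0.0026,0],[0,0,0]],[[-0.02,0.0026,0],[0,0,0]],[[-0.02,0.0026,0],[0,0,0]],[[-0.02,0.0026,0],[0,0,0]],[[-0.02,0.0026,0],[0,0,0]],[[-0.02,0.0026,0],[0,0,0]],[[-0.02,0.0026,0],[0,0,0]],[[-0.02,0.0026,0],[0,0,0]],[[-0.02,0.0026,0],[0,0,0]],[[-0.02,0.0026,0],[0,0,0]],[[-0.02,0.0026,0],[0,0,0]],[[-0.02,0.0026,0],[0,0,0]],[[-0.02,0.0026,0],[0,0,0]],[[-0.005,0,0],[0,0,0]],[[0,0,0],[0,0,0]],[[0,0,0],[0,0,0]]]'; python3 -m crank '[[[0,0,0.15],[0,0,0]],[[0,0,0.15],[0,0,0]],[[0,0,0.15],[0,0,0]],[[0,0,0.13],[0,0,0]],[[0,-0.2,0],[0,0,-0.05]],[[0,-0.2,0],[0,0,-0.05]],[[0,-0.2,0],[0,0,-0.05]],[[0,-0.2,0],[0,0,-0.05]],[[0,-0.2,0],[0,0,-0.05]],[[0,-0.2,0],[0,0,-0.05]],[[0,-0.1,0],[0,0,-0.05]],[[-0.05,-0.06,0],[0,0,-0.05]],[[-0.05,0,0],[0,0,-0.05]],[[-0.05,0,0],[0,0,-0.05]],[[-0.05,0,0],[0,0,0]],[[0,0,0],[0,0,0]]]'; python3 k.py; python3 f.py l 0 .52,.08,3.0 .55,-.02,.1; python3 s.py u5
python3 -c "
import cv2; a=cv2.imread('pics/u5scene.png')[140:290,180:380]; cv2.imwrite('pics/b2.png',cv2.resize(a,(800,600)))"
```

```text
clock: 20.45
ee_pos: [0.5261, 0.0815, 0.0554]
orientation: [-0.0, 1.0, -0.0, 0.0]
contact_force: [-0.6, 0.1, -0.0]
gripper_width: 0.002
grasp_force: 0.0
clock: 22.45
ee_pos: [0.4754, -0.2586, 0.2005]
orientation: [0.0, 0.708, -0.706, -0.0]
contact_force: [0.2, -0.8, 0.6]
gripper_width: 0.002
grasp_force: 0.0
t 22.45 tcp [ 0.4754 -0.2586  0.2005] yawY -3.139 zax [-0. -0. -1.] w 0.002 gf 0.0 F [ 0.2 -0.8  0.6] j [-0.58  0.35  1.69 -0.    1.09  2.56]
[0.5575 0.0779 2.9651] 0.206
[ 0.5108 -0.0225  0.1177] 0.203
scene shutter_post 0.49 [ 0.479 -0.3  ]
scene shutter_hinge 0.72 [ 0.537 -0.331]
```

View pics/b2.png

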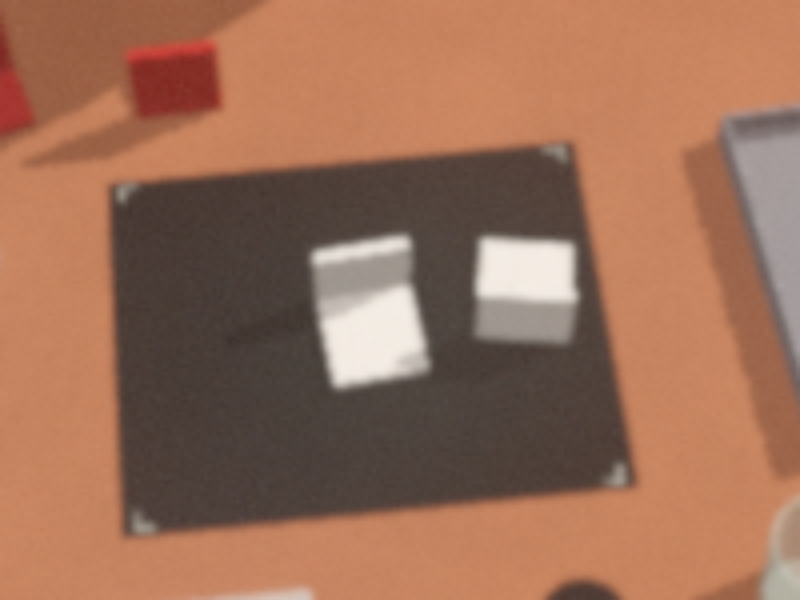

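Both brackets are flat on their long legs on the mat (B at 365,310 and A at 525,290). Second picture: same push.

```bash
python3 -m crank '[[[0.004,0,-0.12],[0,0,0]],[[0,0,-0.12],[0,0,0]],[[0,0,-0.118],[0,0,0]],[[0,0,0],[0,0,0]],[[0,-0.08,0],[0,0,0]],[[0,-0.08,0],[0,0,0]],[[0,-0.06,0],[0,0,0]],[[0,-0.03,0],[0,0,0]],[[0,-0.03,0],[0,0,0]],[[0,-0.015,0],[0,0,0]],[[0,-0.01,0],[0,0,0]],[[0,-0.01,0],[0,0,0]],[[0,0,0],[0,0,0]],[[0,0,0],[0,0,0]]]'
```

```text
clock: 24.6
ee_pos: [0.4773, -0.3363, 0.1109]
orientation: [0.001, -0.707, 0.707, 0.0]
contact_force: [3.8, 7.8, 2.6]
gripper_width: 0.008
grasp_force: 3.9
```

```bash
python3 -m crank '[[[0,-0.01,0],[0,0,0]],[[0,0,0],[0,0,0]],[[0,0,0],[0,0,0]]]'; python3 f.py l 0 .5575,.078,2.965 .511,-.0225,.118;  python3 -m crank '[[[0,0.08,0],[0,0,0]],[[0,0.08,0],[0,0,0]],[[0,0.08,0],[0,0,0]],[[0,0.08,0],[0,0,0]],[[0,0,0.12],[0,0,0]],[[0,0,0.12],[0,0,0]],[[0,0,0.115],[0,0,0]],[[0,0,0],[0,0,0]]]'; python3 s.py u6
```

```text
clock: 24.98
ee_pos: [0.4773, -0.3372, 0.1108]
orientation: [0.001, -0.707, 0.707, 0.002]
contact_force: [6.1, 17.8, 5.1]
gripper_width: 0.005
grasp_force: 8.8
[0.5584 0.0784 2.979 ] 0.311
[ 0.5104 -0.0225  0.1195] 0.2
clock: 26.08
ee_pos: [0.4777, -0.2597, 0.2015]
orientation: [0.0, -0.707, 0.707, -0.002]
contact_force: [0.4, -0.0, -0.1]
gripper_width: 0.005
grasp_force: 0.0
scene shutter_post 0.82 [ 0.477 -0.299]
scene shutter_hinge 0.83 [ 0.524 -0.328]
top shutter_post 0.66 [ 0.563 -0.009]
```

Picture 2 is done and the lever is back. Now the lamp: move over, open, align, descend, grip.

```bash
python3 -m crank '[[[0.134,-0.08,0],[0,0,0.025]],[[0.134,-0.08,0],[0,0,0.025]],[[0.134,-0.08,0],[0,0,0.025]],[[0.134,-0.08,0],[0,0,0]],[[0,0,0],[0,0,0]],[[0,0,-0.1],[0,0,0]],[[0,0,-0.1],[0,0,0]],[[0,0,-0.1],[0,0,0]],[[0,0,-0.1],[0,0,0]],[[0,0,0],[0,0,0]]]' 0 20; python3 k.py; python3 -m crank '[[[0,0,0],[0,0,0]],[[0,0,0],[0,0,0]],[[0,0,0],[0,0,0]],[[0,0,0],[0,0,0]],[[0,0,0],[0,0,0]],[[0,0,0],[0,0,0]]]' -1 20
```

```text
clock: 27.62
ee_pos: [0.6095, -0.3389, 0.0979]
orientation: [0.0, 0.785, -0.619, -0.002]
contact_force: [0.4, -0.1, 0.1]
gripper_width: 0.5
grasp_force: 0.0
t 27.62 tcp [ 0.6095 -0.3389  0.0979] yawY -2.907 zax [-0.003  0.002 -1.   ] w 0.5 gf 0.0 F [ 0.4 -0.1  0.1] j [-0.57  0.74  1.32  0.    1.08  2.33]
clock: 28.38
ee_pos: [0.6116, -0.3397, 0.1001]
orientation: [-0.0, 0.785, -0.619, 0.001]
contact_force: [4.1, 1.7, 2.5]
gripper_width: 0.151
grasp_force: 19.9
```

```bash
python3 -m crank '[[[0,0,0],[0,0,0.04]],[[0,0,0],[0,0,0.04]],[[0,0,0],[0,0,0.04]],[[0,0,0],[0,0,0.04]],[[0,0,0],[0,0,0.04]],[[0,0,0],[0,0,0.04]],[[0,0,0],[0,0,0.04]],[[0,0,0],[0,0,0.04]],[[0,0,0],[0,0,0.04]],[[0,0,0],[0,0,0.03]],[[0,0,0],[0,0,0]]]'; python3 -m crank '[[[0,0,0],[0,0,0]],[[0,0,0],[0,0,0]],[[0,0,0],[0,0,0]],[[0,0,0.1],[0,0,0]],[[0,0,0.2],[0,0,0]],[[0,0,0.1],[0,0,0]],[[-0.1,0.2,0],[0,0,0]],[[-0.1,0.2,0],[0,0,0]],[[0,0,0],[0,0,0]]]' -0.1 20; python3 k.py; python3 s.py u7; python3 f.py l 0 .5575,.078,2.965 .511,-.0225,.118
```

```text
clock: 29.75
ee_pos: [0.6107, -0.3408, 0.1001]
orientation: [0.001, 0.998, -0.056, 0.0]
contact_force: [-1.7, -5.9, 3.1]
gripper_width: 0.149
grasp_force: 20.0
clock: 30.88
ee_pos: [0.5596, -0.2368, 0.1998]
orientation: [-0.001, 0.999, -0.054, -0.001]
contact_force: [0.5, -0.2, 0.6]
gripper_width: 0.449
grasp_force: 0.0
t 30.88 tcp [ 0.5596 -0.2368  0.1998] yawY -1.68 zax [-0.001  0.001 -1.   ] w 0.449 gf 0.0 F [ 0.5 -0.2  0.6] j [-0.48  0.47  1.51  0.    1.15  1.2 ]
scene shutter_post 0.55 [ 0.476 -0.302]
scene shutter_hinge 0.86 [ 0.524 -0.335]
[0.5584 0.0786 2.9809] 0.313
[ 0.5103 -0.0225  0.1252] 0.194
```

View pics/u7.png

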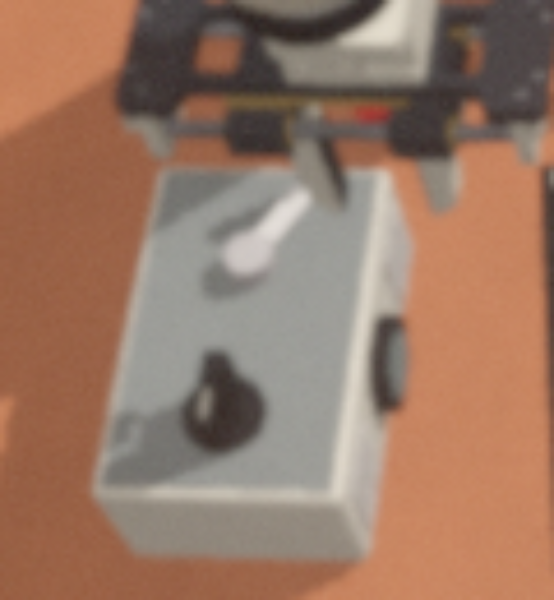

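Lamp off (bar back to its original direction). Now approach bracket B's short wall.

```bash
python3 -m crank '[[[-0.0152,0.0716,0],[0,0,0.048]],[[-0.0152,0.0716,0],[0,0,0.048]],[[-0.0152,0.0716,0],[0,0,0.048]],[[-0.0152,0.0716,0],[0,0,0.048]],[[-0.0152,0.0716,0],[0,0,0.048]],[[-0.0152,0.0716,0],[0,0,0.048]],[[-0.0152,0.0716,0],[0,0,0.048]],[[-0.0152,0.0716,0],[0,0,0.048]],[[-0.0152,0.0716,0],[0,0,0.048]],[[-0.0152,0.0716,0],[0,0,0.048]],[[-0.0152,0.0716,0],[0,0,0.048]],[[-0.0152,0.0716,0],[0,0,0.048]],[[0,0,0],[0,0,0]],[[0,0,0],[0,0,0]]]' -0.1 30; python3 k.py;python3 f.py l 0 .5575,.078,2.965
```

```text
clock: 33.02
ee_pos: [0.5156, -0.0256, 0.1996]
orientation: [0.0, 0.662, 0.75, -0.0]
contact_force: [0.1, 0.1, 0.2]
gripper_width: 0.451
grasp_force: 0.0
t 33.02 tcp [ 0.5156 -0.0256  0.1996] yawY 0.125 zax [ 0. -0. -1.] w 0.451 gf 0.0 F [0.1 0.1 0.2] j [-0.14  0.31  1.76 -0.    1.07 -0.26]
[0.5578 0.0785 2.9315] 2.953
```

```bash
python3 -m crank '[[[-0.006,0.016,-0.15],[0,0,0]],[[0,0,-0.15],[0,0,0]],[[0,0,-0.15],[0,0,0]],[[0,0,-0.13],[0,0,0]],[[0,0,-0.13],[0,0,0]],[[0,0,0],[0,0,0]]]'; python3 -m crank '[[[0,0,0],[0,0,0]],[[0,0,0],[0,0,0]],[[0,0,0],[0,0,0]],[[0,0,0],[0,0,0]],[[0,0,0],[0,0,0]],[[0,0,0],[0,0,0]],[[0,0,0],[0,0,0]]]' -1 30; python3 k.py
```

```text
clock: 33.88
ee_pos: [0.5126, -0.0213, 0.0205]
orientation: [-0.002, 0.661, 0.75, -0.001]
contact_force: [-0.4, 0.6, -0.7]
gripper_width: 0.45
grasp_force: 0.0
clock: 34.75
ee_pos: [0.5141, -0.021, 0.0226]
orientation: [0.0, 0.66, 0.751, 0.0]
contact_force: [0.1, 0.1, 5.7]
gripper_width: 0.086
grasp_force: 30.0
t 34.75 tcp [ 0.5141 -0.021   0.0226] yawY 0.128 zax [ 0.001 -0.    -1.   ] w 0.086 gf 30.0 F [0.1 0.1 5.7] j [-0.13  0.58  1.88 -0.    0.68 -0.26]
```

```bash
python3 -m crank '[[[0,0,0.1],[0,0,0]],[[0,0,0.13],[0,0,0]],[[0,0,0.13],[0,0,0]],[[0,0,0],[0,0,0]]]'; python3 -m crank '[[[-0.007,0.154,0],[0,0,-0.002]],[[-0.007,0.154,0],[0,0,-0.002]],[[-0.007,0.154,0],[0,0,-0.002]],[[-0.007,0.154,0],[0,0,-0.002]],[[-0.007,0.154,0],[0,0,-0.002]],[[-0.007,0.154,0],[0,0,-0.002]],[[-0.007,0.154,0],[0,0,-0.002]],[[-0.007,0.154,0],[0,0,-0.002]],[[0,0,0],[0,0,0]],[[0,0,0],[0,0,0]]]' ; python3 k.py; python3 -c "
from h import *
c=cam('top','t8'); cv2.imwrite('pics/t8c.png',cv2.resize(c['img'][150:300,90:320],(800,522)))"
```

```text
clock: 35.25
ee_pos: [0.5149, -0.0211, 0.1139]
orientation: [0.002, 0.66, 0.751, 0.001]
contact_force: [-0.5, 0.0, -0.6]
gripper_width: 0.088
grasp_force: 30.0
clock: 36.5
ee_pos: [0.4993, 0.2863, 0.111]
orientation: [-0.0, 0.679, 0.734, -0.001]
contact_force: [-0.4, -0.1, -0.8]
gripper_width: 0.084
grasp_force: 30.0
t 36.5 tcp [0.4993 0.2863 0.111 ] yawY 0.078 zax [-0.002 -0.001 -1.   ] w 0.084 gf 30.0 F [-0.4 -0.1 -0.8] j [ 0.44  0.53  1.68 -0.    0.94  0.36]
```

View pics/t8c.png

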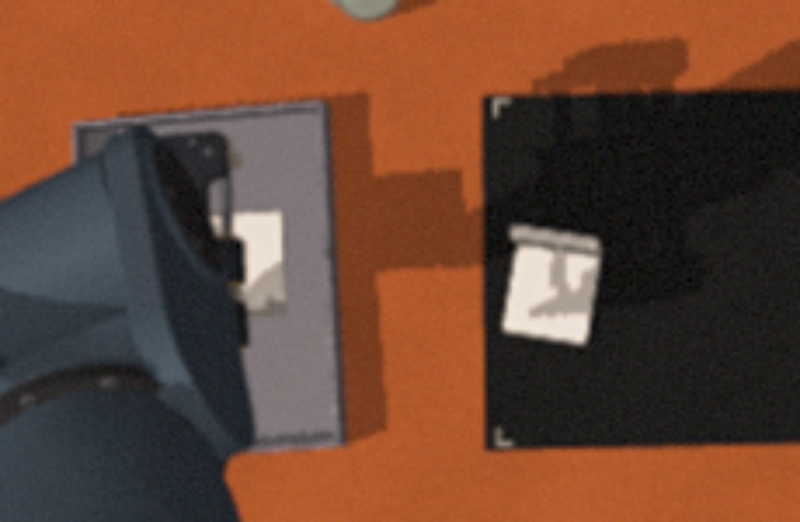

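The bracket is held level over the tray (260,255), and A is undisturbed. Lower and release.

```bash
python3 -m crank '[[[0,0,-0.1],[0,0,0]],[[0,0,-0.1],[0,0,0]],[[0,0,-0.08],[0,0,0]],[[0,0,-0.03],[0,0,0]],[[0,0,-0.02],[0,0,0]],[[0,0,-0.01],[0,0,0]],[[0,0,0],[0,0,0]]]'; python3 -m crank '[[[0,0,0],[0,0,0]],[[0,0,0],[0,0,0]],[[0,0,0],[0,0,0]],[[0,0,0.1],[0,0,0]],[[0,0,0.2],[0,0,0]],[[0,0,0.2],[0,0,0]],[[0,0,0.2],[0,0,0]]]' -0.1 30; python3 -m crank '[[[0.02,-0.15,0],[0,0,-0.01]],[[0.02,-0.15,0],[0,0,-0.01]],[[0.02,-0.15,0],[0,0,-0.01]],[[0.02,-0.15,0],[0,0,-0.01]],[[0.02,-0.15,0],[0,0,0]],[[0.05,-0.08,0],[0,0,0]],[[0.05,0,0],[0,0,0]],[[0,0,0],[0,0,0]]]';  python3 k.py; python3 f.py l 0.004 .497,.287,.08; python3 f.py l 0 .5575,.078,2.965
```

```text
clock: 37.42
ee_pos: [0.5, 0.2871, 0.0275]
orientation: [0.0, 0.679, 0.734, 0.0]
contact_force: [-0.6, -0.1, -0.8]
gripper_width: 0.087
grasp_force: 30.0
clock: 38.3
ee_pos: [0.4996, 0.287, 0.2039]
orientation: [0.0, 0.679, 0.734, 0.0]
contact_force: [0.0, 0.1, -0.4]
gripper_width: 0.453
grasp_force: 0.0
clock: 39.3
ee_pos: [0.5503, 0.0801, 0.202]
orientation: [-0.0, 0.724, 0.69, 0.0]
contact_force: [-0.3, 0.6, 0.2]
gripper_width: 0.452
grasp_force: 0.0
t 39.3 tcp [0.5503 0.0801 0.202 ] yawY -0.048 zax [ 0.  0. -1.] w 0.452 gf 0.0 F [-0.3  0.6  0.2] j [0.06 0.38 1.65 0.   1.11 0.11]
[0.4901 0.3237 0.016 ] 1.309
[0.574  0.0772 2.2596] 5.299
```

```bash
python3 -m crank '[[[0.015,-0.004,-0.15],[0,0,-0.02]],[[0,0,-0.15],[0,0,-0.018]],[[0,0,-0.15],[0,0,0]],[[0,0,-0.13],[0,0,0]],[[0,0,-0.14],[0,0,0]],[[0,0,0],[0,0,0]]]'; python3 -m crank '[[[0,0,0],[0,0,0]],[[0,0,0],[0,0,0]],[[0,0,0],[0,0,0]],[[0,0,0],[0,0,0]],[[0,0,0],[0,0,0]],[[0,0,0],[0,0,0]],[[0,0,0],[0,0,0]]]' -1 30; python3 -m crank '[[[0,0,0.1],[0,0,0]],[[0,0,0.13],[0,0,0]],[[0,0,0.13],[0,0,0]],[[0,0,0],[0,0,0]]]'; python3 k.py;  python3 -c "
from h import *
c=cam('scene','t9'); cv2.imwrite('pics/t9c.png',cv2.resize(c['img'][140:290,260:480],(800,545)))"
```

```text
clock: 40.25
ee_pos: [0.5519, 0.0789, 0.0204]
orientation: [-0.001, 0.764, 0.646, -0.002]
contact_force: [0.2, -0.8, 0.7]
gripper_width: 0.451
grasp_force: 0.0
clock: 41.12
ee_pos: [0.5539, 0.0785, 0.0227]
orientation: [0.0, 0.764, 0.646, 0.0]
contact_force: [-0.8, 0.2, 6.5]
gripper_width: 0.084
grasp_force: 30.0
clock: 41.62
ee_pos: [0.5547, 0.0786, 0.1141]
orientation: [0.001, 0.764, 0.646, 0.002]
contact_force: [-1.1, -0.0, -1.4]
gripper_width: 0.081
grasp_force: 30.0
t 41.62 tcp [0.5547 0.0786 0.1141] yawY -0.167 zax [ 0.004  0.    -1.   ] w 0.081 gf 30.0 F [-1.1 -0.  -1.4] j [0.06 0.5  1.72 0.   0.92 0.22]
```

View pics/t9c.png

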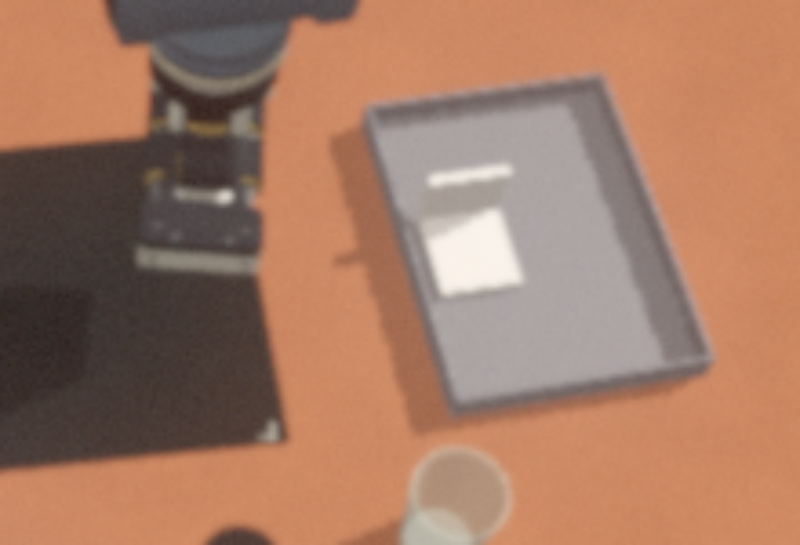

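B lies flat in the tray (470,235), close to but clear of the wall. Carry A to the other half of the tray.

```bash
python3 -m crank '[[[0,0.151,0],[0,0,0.0094]],[[0,0.151,0],[0,0,0.0094]],[[0,0.151,0],[0,0,0.0094]],[[0,0.151,0],[0,0,0.0094]],[[0,0.151,0],[0,0,0.0094]],[[0,0.151,0],[0,0,0.0094]],[[0,0.151,0],[0,0,0.0094]],[[0,0.151,0],[0,0,0.0094]],[[0,0,0],[0,0,0]],[[0,0,0],[0,0,0]]]'; python3 k.py
```

```text
clock: 42.92
ee_pos: [0.553, 0.3796, 0.1106]
orientation: [-0.0, 0.682, 0.731, -0.001]
contact_force: [0.4, -0.5, -0.5]
gripper_width: 0.083
grasp_force: 30.0
t 42.92 tcp [0.553  0.3796 0.1106] yawY 0.069 zax [-0.002 -0.001 -1.   ] w 0.083 gf 30.0 F [ 0.4 -0.5 -0.5] j [ 0.53  0.68  1.4  -0.    1.06  0.46]
```

```bash
python3 -m crank '[[[0,0,-0.1],[0,0,0]],[[0,0,-0.1],[0,0,0]],[[0,0,-0.08],[0,0,0]],[[0,0,-0.03],[0,0,0]],[[0,0,-0.02],[0,0,0]],[[0,0,-0.01],[0,0,0]],[[0,0,0],[0,0,0]]]'; python3 -m crank '[[[0,0,0],[0,0,0]],[[0,0,0],[0,0,0]],[[0,0,0],[0,0,0]],[[0,0,0.1],[0,0,0]],[[0,0,0.2],[0,0,0]],[[0,0,0.2],[0,0,0]],[[0,0,0.2],[0,0,0]]]' -0.1 30; python3 -m crank '[[[-0.05,-0.2,0],[0,0,0]],[[-0.05,-0.2,0],[0,0,0]],[[-0.05,-0.2,0],[0,0,0]],[[-0.05,-0.2,0],[0,0,0]],[[-0.05,-0.2,0],[0,0,0]],[[-0.05,-0.2,0],[0,0,0]],[[0,-0.2,0],[0,0,0]],[[0,0,0],[0,0,0]],[[0,0,0],[0,0,0]]]';  python3 k.py; python3 -c "
from h import *
c=cam('scene','t10'); d=cam('top'); cv2.imwrite('pics/t10c.png',np.hstack([cv2.resize(c['img'][140:270,340:470],(400,400)),cv2.resize(d['img'][170:290,100:200],(334,400))]))"; python3 s.py u9
```

```text
clock: 43.8
ee_pos: [0.5538, 0.3807, 0.0275]
orientation: [0.0, 0.682, 0.731, 0.0]
contact_force: [0.9, 0.3, 0.4]
gripper_width: 0.083
grasp_force: 30.0
clock: 44.68
ee_pos: [0.5534, 0.3804, 0.2039]
orientation: [-0.0, 0.682, 0.731, 0.0]
contact_force: [0.4, 0.9, 0.0]
gripper_width: 0.451
grasp_force: 0.0
clock: 45.8
ee_pos: [0.4786, 0.0308, 0.2023]
orientation: [0.0, 0.683, 0.731, 0.0]
contact_force: [0.3, 0.1, -0.1]
gripper_width: 0.45
grasp_force: 0.0
t 45.8 tcp [0.4786 0.0308 0.2023] yawY 0.068 zax [ 0.  0. -1.] w 0.45 gf 0.0 F [ 0.3  0.1 -0.1] j [-0.03  0.24  1.85  0.    1.05 -0.1 ]
scene shutter_post 0.71 [ 0.473 -0.305]
scene shutter_hinge 0.75 [ 0.597 -0.32 ]
top shutter_post 0.61 [ 0.482 -0.294]
top shutter_hinge 0.85 [ 0.525 -0.331]
```

View pics/t10c.png

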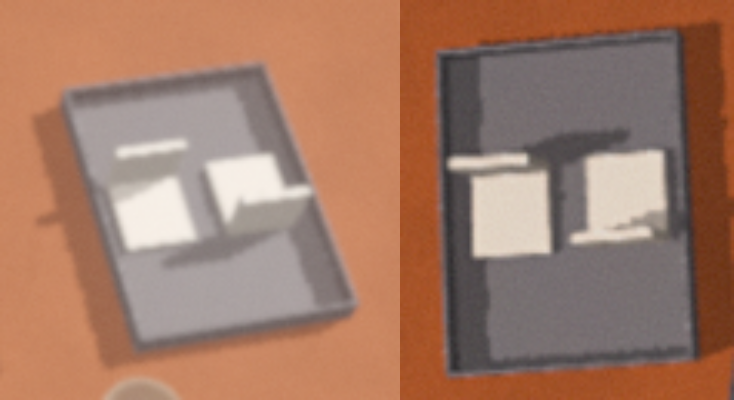

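View pics/t10.png

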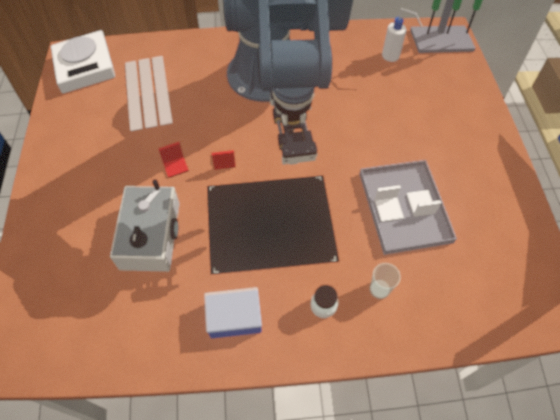

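Both brackets lie flat in the tray, the mat is empty, the lamp is off, the lever is at rest and the bystanders are unmoved. Handing in.

```bash
python3 -c "
from plant import r
print(r.job_done())"
```

```text
the job is handed in; nothing more can be done
None
```

Both pictures were taken, the lamp is clicked off, and both white brackets (only two were present) lie flat on their long legs in the tray; the job is handed in at about 46 s, though the hand-in call returned no verdict.

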